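# Slide a turbine shaft home in a V-block

### The job

Take the steel shaft from its printed cradle and lay it in the V-groove of the aluminium block with its tapered end towards the stop. Slide it along the groove, under the sprung clamp, until it is fully home against the stop screw with the little plunger pushed right in; press it there gently (less than 20 N on the stop) for about half a second, then let go and leave it lying there. Leave the other things on the bench where they are.

Things in the scene. Friction and masses are not known exactly. Their poses are not given: they have to be found in the camera images.
- vblock: Aluminium V-block fixed to the bench, 60 wide, 200 long, 45 mm high, on a dark foot flange 84 wide, 160 long, 12 high. Origin: centre of its underside; y axis along the groove towards the stop, z up. A 90 degree V-groove (21 wide, 10.5 deep) runs along the whole top at local x = 0. A shaft lying in it has its axis 51.5 mm above the bench, 6.5 above the block's top.
- groove_start (a point): Centre line of the V-groove at the block's open end (local y = -100 mm), at the height of a seated shaft's axis. Sliding resistance differs from day to day: about 1 to 5 N before the clamp, 4 to 10 N under it.
- clamp (a point): Middle of the sprung clamp on the V-block, in the line of a seated shaft's axis, at the block's local y = 25 mm. A steel stirrup, 60 wide, 91 mm high, spans local y = 17 to 33; its knob rises to 110 mm. Its pad presses down with 1 to 2 N and is lifted 1.5 mm by the tapered end. Free groove for laying in: local y -100 to 17.
- stop: Stop at the +y end of the V-block: plate 44 wide, 14 thick, 75 mm high at local y = 100 to 114, and the steel stop screw through it (16 mm diameter, on the shaft's line). The screw's reach is set anew each time and not given: its capped end face is at y = 58 to 90 mm; it gives about 1 mm per 12 N. A brass plunger stands 2 mm out of it; 1 to 2 N push it in. Origin and axes as the V-block's.
- cradle: Grey printed cradle fixed to the bench, 64 by 92 mm base, 10 high, with two V-notched saddles 34 mm high, 44 wide, 12 thick, centred at local y = -37 and +37 mm, with 62 mm free between them. The shaft lies in the notches along local y, tapered end towards +y, its axis 40.5 mm above the bench. Origin: centre of its underside.
- shaft: Steel shaft, 24 mm diameter, 100 mm long, 0.24 to 0.4 kg; the last 20 mm of one end taper to 15 mm diameter. Origin on its axis, half-way along; its y axis runs along the shaft towards the tapered end; it may roll about it.
- shaft_mid (a point): Centre of the shaft, on its axis, half-way along.
- shaft_nose (a point): Centre of the small end face of the shaft's tapered end, 50 mm from the shaft's centre.
- shaft_tail (a point): Centre of the shaft's plain end face, 50 mm from its centre.
- jar: Bystander: small jar, 48 mm diameter, 60 high. Origin under its centre.
- tape: Bystander: roll of black tape lying flat, 90 mm diameter, 19 high. Origin under its centre.
- driver: Bystander: screwdriver lying on the bench between robot and work, under 35 mm high.
- junction: Bystander: closed white junction box, 60 by 90 by 35 mm. Origin under its centre.
There are look-alikes about, which are no part of the job. Several things have the shape of the shaft; the one meant has the colours described above.

How it is judged:
By the outcome, as a careful person would: the job done as asked, in the order asked, and still so for the second after the job is handed in, with the robot touching nothing.
It also fails if it takes over 61 s, if anything falls off the work surface, if the arm or the gripper's body presses on something with over 40 N, if the wrist force passes 120 N, or if a joint passes its speed limit or range.

### The arm

A 6-joint arm with a two-finger parallel gripper is mounted at the origin on the work surface. World frame = base frame: x ahead of the robot, y to its left, z up, the work surface at z = 0. Lengths are in mm, angles in rad, forces in N, time in s.
With the tool pointing down it reaches from about 375 to 975 mm from the base axis. Payload 3.8 kg.
Tool frame: the origin (TCP) lies at the centre of the arm's flange, where the gripper is bolted on; the fingertips stand 166 mm ahead of it and the grasp point (between the pads) lies 147 mm ahead of it; z points along the fingers, y is the line along which they close (so a half turn about z gives the same grasp; the last joint's range is limited). The gripper opens to 88 mm and grips with 3 to 60 N. Pads are 18 mm wide; open, the fingers measure 123 mm over their backs; the gripper's body (75 mm by 187 mm) begins 45 mm behind the grasp point.
Start: joints at [-1.213, 0.264, 1.604, -0, 1.274, -0.037], TCP at [259.616, -623.073, 404.706] pointing down, gripper open.
Joint ranges: [-2.63, 2.63], [-0.94, 2.18], [0.31, 2.57], [-1.31, 4.45], [0, 2.66], [-2.55, 2.55]. Speed limits (rad/s): [2.57, 2.57, 3.14, 3.14, 3.14, 3.14].

### API

Orientations are given as a unit quaternion [w, x, y, z].
In Python, from cell import r gives the robot as it stands. The module is installed in compiled form; this text tells all that it offers.
- The arm moves only by the tool move_arm, never from a script. Its argument "increments" is a list of rows, each an object with "claw": the closure, from -1 (fully open) to 1 (shut); "translation": the shift along the world's x, y, z each as a share of 0.02 m, from -1 to 1, a list of three; "dr": the turn, a rotation vector about the world's x, y, z each as a share of 0.1 rad, from -1 to 1, a list of three. In form: [{"claw": claw, "translation": [tx, ty, tz], "dr": [wx, wy, wz]}, ...]. A call has exactly 5 rows; each row shifts and turns the commanded pose from where the row before left it; what a row does not reach is not made up. A row lasts 1/12 s, in which the tool goes at most 41.7 mm and 7.16 degrees, less where a joint would pass 70% of its speed; a pose out of reach is approached as far as the arm can. A call with a number of a shift or a turn outside -1 to 1 is refused whole. A call with a gripper value outside its range is refused whole. The fingers move at their own pace and stop on an object; "squeeze" is the grip in N (left out, the last holds). Time passes only in rows, so rows that do not move let the fingers close, or fill a call up. It gives the time, the measured TCP pose, the force, the opening and the grip force at its end, in the units of the state.
- r.get_state(): the state, without advancing time (a new reading comes with each control period).
- r.grab_frame(name): name is "scene" or "top" or "wrist"; returns (picture, depth): 480x640x3 uint8, red, green, blue; 480x640 float32, mm along the optical axis (not along the pixel's ray), 0 where there is no reading.
- r.camera_info(name): a dict with "fx", "fy", "cx", "cy" (pixels), "eye" and "rotation" of the camera in the world. Camera axes: x right, y down, z forward; pixel columns grow to the right and rows downward; lengths in mm; the calibration is good to about 2 mm. A picture is of the moment at which its call begins: read the wrist's pose just before it. camera_info takes no time and is no camera call; for the wrist camera it gives the pose at the moment of the call.
- r.close_job(): hands the job in; it is judged then, once.
The state is a dict: "clock": time; "qpos": joint angles; "joint_velocities": joint speeds; "tau": joint torques, N m; "tool_pos": TCP position; "tcp_rot": TCP orientation; "contact_force": force on the tool from outside, world axes, zero at the start; "ft_torque": the same for the moment, N m; "finger_gap": finger opening in mm; "finger_force": force on a finger pad.
Only numpy, scipy, OpenCV 4.12 (cv2) and the standard library are available. Lean on these libraries where they do the work, as an engineer would, in place of code of your own. Each camera call takes 0.05 s, during which the arm holds its last target. There are 200 camera calls.

## Working session

There is one attempt and no reset: what is moved stays moved. The work goes in short steps, Python scripts to look and compute and a tool call to move; the robot and the scene stay as the last step left them, time stands still between calls to the robot, and variables do not carry over. Pictures are saved under pics/ and viewed, at most 10 in all, crops included, and the job is handed in when it is done.

Besides the shell and the picture viewer there is one more tool, called after ">>>" as name(argument=value, ...) on one line, values as JSON. move_arm: Moves the arm, as the interface text tells. Shift numbers are shares of 0.02 m and turn numbers shares of 0.1 rad, none past 1 either way. Its arguments: {"type":"object","properties":{"increments":{"type":"array"},"squeeze":{"type":"number"}},"required":["increments"]}

```bash
mkdir -p pics; python3 - <<'E'
from cell import r
import cv2,numpy as np
for n in("scene","top"):
    p,d=r.grab_frame(n);np.savez(f"{n}0.npz",p=p,d=d);cv2.imwrite(f"pics/{n}0.png",p[:,:,::-1])
    c=r.camera_info(n);print(n,c)
print(r.get_state())
E
```

```text
scene {'fx': 497.06315366729376, 'fy': 497.06315366729376, 'cx': 315.8810242528975, 'cy': 243.58213384612472, 'eye': array([1092.22759147,  -22.54688002,  926.81120713]), 'rotation': array([-0.18574837,  0.64912744,  0.70940411, -0.20218042])}
top {'fx': 542.5600391987771, 'fy': 542.5600391987771, 'cx': 315.5183321713217, 'cy': 242.72261704369333, 'eye': array([ 358.18198653,  -71.07202389, 1308.43007588]), 'rotation': array([-0.06640758,  0.71225053, -0.69701733,  0.04955874])}
{'clock': 0.1, 'qpos': array([-1.21289194e+00,  2.64637274e-01,  1.60522035e+00,  8.68883856e-06,
        1.27368836e+00, -3.69117392e-02]), 'joint_velocities': array([ 0.00076535, -0.00119911, -0.00310482,  0.00088758, -0.00011928,
        0.00057882]), 'tau': array([ 5.10534246e-04, -5.03619719e+01, -3.58070612e+01,  7.30746961e-02,
        2.33189855e-02, -6.60282785e-05]), 'tool_pos': array([ 259.51581912, -622.78631178,  403.54872785]), 'tcp_rot': array([-9.64779695e-04,  9.80578006e-01,  1.96127050e-01, -1.51980079e-04]), 'contact_force': array([-0.18811892, -0.04026512,  0.34275897]), 'ft_torque': array([-0.04531965, -0.00174808,  0.00305309]), 'finger_force': 0.0, 'finger_gap': 88.2775889593238}
```

View pics/top0.png

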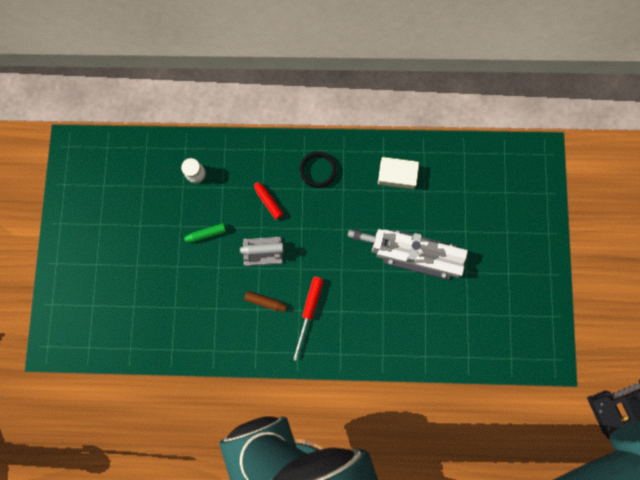

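View pics/scene0.png

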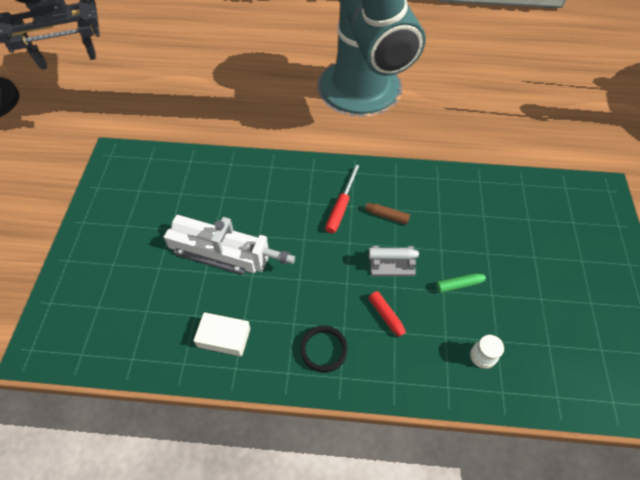

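The top view shows the V-block at (420,253), with its stop at the left end and the screw out to (350,234). The cradle is at (263,250) with a grey shaft. The shaft-shaped candidates are grey (263,248), red (268,200), green (205,234) and brown (265,301). Only the grey one is steel and lies in the cradle, so I'll confirm that in a crop and measure.

```bash
cat > h.py <<'E'
import numpy as np,cv2
from scipy.spatial.transform import Rotation as R
from cell import r
def rot(q): return R.from_quat(np.roll(q,-1))
def cloud(d,c):
    v,u=np.mgrid[:480,:640]
    P=np.stack([(u-c["cx"])/c["fx"]*d,(v-c["cy"])/c["fy"]*d,d],-1)
    return rot(c["rotation"]).apply(P.reshape(-1,3)).reshape(480,640,3)+c["eye"]
E
python3 - <<'E'
from h import *
T=[]
for n,(a,b,w,h) in dict(top=(220,220,270,70),scene=(150,200,270,85)).items():
    z=np.load(n+"0.npz");p,d=z["p"],z["d"];T.append(cv2.resize(p[b:b+h,a:a+w],(800,int(h*800/w)),interpolation=cv2.INTER_CUBIC))
    X=cloud(d,r.camera_info(n));X[d==0]=np.nan
    m=np.zeros(d.shape,bool)
    for nm,(x0,y0,x1,y1) in (dict(cr=(228,225,292,275),vb=(342,222,475,285)) if n=="top" else dict(cr=(362,238,425,282),vb=(155,205,300,278))).items():
        Y=X[y0:y1,x0:x1].reshape(-1,3);Y=Y[np.isfinite(Y).all(1)]
        print(n,nm,"bench z",np.percentile(Y[:,2],[2,10,50,90,99]).round(1))
        for lo,hi in ([(40,62),(28,40)] if nm=="cr" else [(40,49),(60,80),(84,97),(98,118)]):
            S=Y[(Y[:,2]>lo)&(Y[:,2]<hi)]
            if len(S)<5: print(lo,hi,len(S));continue
            rc=cv2.minAreaRect(S[:,:2].astype(np.float32));cc,V=np.linalg.eigh(np.cov(S[:,:2].T))
            print(lo,hi,len(S),"mean",S.mean(0).round(1),"rect",np.round(rc[0],1),np.round(rc[1],1),round(rc[2],1),"pca deg",np.degrees(np.arctan2(V[1,1],V[0,1])).round(1))
cv2.imwrite("pics/crop0.png",np.vstack(T)[:,:,::-1])
E
```

```text
top cr bench z [-3.8 -1.5  2.9 46.  54.3]
40 62 401 mean [550.5  87.3  49.2] rect [551.3  90. ] [ 23.9 100.5] 5.2 pca deg 94.4
28 40 112 mean [550.1  94.7  34.3] rect [551.6  89.8] [44.5 98.9] 4.8 pca deg 94.3
top vb bench z [-3.4 -1.2  3.7 48.  93.8]
40 49 1511 mean [ 549.4 -291.8   44.7] rect [ 558.6 -256.7] [266.7  61.3] 76.7 pca deg 77.4
60 80 234 mean [ 575.7 -175.3   69.5] rect [ 565.3 -189.9] [156.7  61.7] 83.4 pca deg 72.5
84 97 140 mean [ 554.5 -263.    91.2] rect [ 556.8 -264.1] [16.4 60.7] 77.3 pca deg 167.1
98 118 65 mean [ 556.5 -264.2  109.4] rect [ 562.3 -267.2] [18.6 31.5] 62.4 pca deg 171.0
scene cr bench z [-2.9 -1.4  2.8 47.5 52.5]
40 62 479 mean [555.9  87.7  47.8] rect [554.3  90.8] [ 22.1 100.6] 5.5 pca deg 96.1
28 40 156 mean [559.1  97.2  34. ] rect [552.5  90.8] [47.  99.4] 6.1 pca deg 96.6
scene vb bench z [-2.8 -1.3  2.1 47.1 92.1]
40 49 1651 mean [ 553.  -290.7   44. ] rect [ 560.1 -250.1] [281.6  63.9] 76.4 pca deg 75.1
60 80 344 mean [ 577.1 -195.    69.4] rect [ 582.1 -194.5] [156.7  62.3] 70.8 pca deg 81.6
84 97 188 mean [ 561.2 -262.4   89.8] rect [ 557.  -262.6] [17.8 62.3] 76.4 pca deg 165.7
98 118 82 mean [ 557.7 -263.1  107.9] rect [ 557.3 -263.1] [18.7 21. ] 87.5 pca deg -155.1
```

View pics/crop0.png

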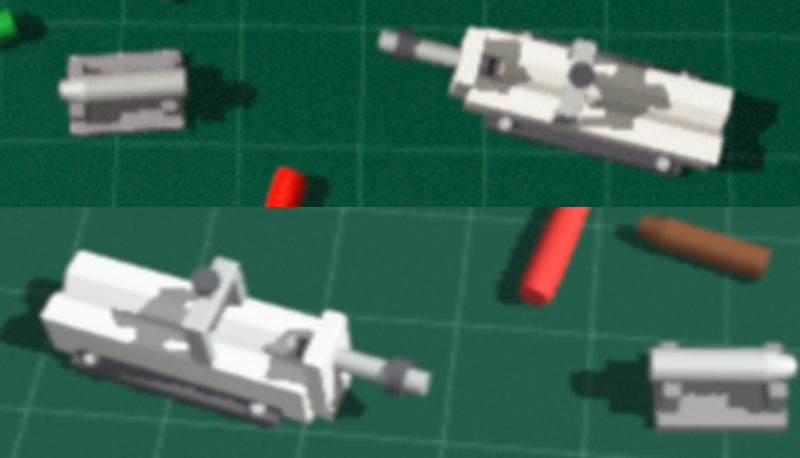

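Grey shaft confirmed: it lies in the cradle with its taper towards world +y, centred near (552, 90) at about 95°. The groove runs at about 76.7° and the clamp is near (557, -263). Both agree with the given sizes, so I'm moving over the shaft.

>>> move_arm(increments=[{"claw": -1, "translation": [0.41, 1, -0.08], "dr": [0, 0, 0.363]}, {"claw": -1, "translation": [0.41, 1, -0.08], "dr": [0, 0, 0.363]}, {"claw": -1, "translation": [0.41, 1, -0.08], "dr": [0, 0, 0.363]}, {"claw": -1, "translation": [0.41, 1, -0.08], "dr": [0, 0, 0.363]}, {"claw": -1, "translation": [0.41, 1, -0.08], "dr": [0, 0, 0.363]}])

```text
clock: 0.52
tool_pos: [300.7, -522.0, 395.9]
tcp_rot: [-0.001, 0.959, 0.285, -0.0]
contact_force: [-0.7, -0.4, 0.6]
finger_gap: 88.2
finger_force: 0.0
```

>>> move_arm(increments=[{"claw": -1, "translation": [0.41, 1, -0.08], "dr": [0, 0, 0.363]}, {"claw": -1, "translation": [0.41, 1, -0.08], "dr": [0, 0, 0.363]}, {"claw": -1, "translation": [0.41, 1, -0.08], "dr": [0, 0, 0.363]}, {"claw": -1, "translation": [0.41, 1, -0.08], "dr": [0, 0, 0.363]}, {"claw": -1, "translation": [0.41, 1, -0.08], "dr": [0, 0, 0.363]}])

```text
clock: 0.93
tool_pos: [341.7, -421.9, 388.1]
tcp_rot: [-0.0, 0.929, 0.371, -0.0]
contact_force: [0.5, -0.7, -0.2]
finger_gap: 88.2
finger_force: 0.0
```

>>> move_arm(increments=[{"claw": -1, "translation": [0.41, 1, -0.08], "dr": [0, 0, 0.363]}, {"claw": -1, "translation": [0.41, 1, -0.08], "dr": [0, 0, 0.363]}, {"claw": -1, "translation": [0.41, 1, -0.08], "dr": [0, 0, 0.363]}, {"claw": -1, "translation": [0.41, 1, -0.08], "dr": [0, 0, 0.363]}, {"claw": -1, "translation": [0.41, 1, -0.08], "dr": [0, 0, 0.363]}])

```text
clock: 1.35
tool_pos: [382.7, -321.9, 380.2]
tcp_rot: [-0.0, 0.891, 0.453, -0.0]
contact_force: [1.0, 0.4, 0.5]
finger_gap: 88.1
finger_force: 0.0
```

>>> move_arm(increments=[{"claw": -1, "translation": [0.41, 1, -0.08], "dr": [0, 0, 0.363]}, {"claw": -1, "translation": [0.41, 1, -0.08], "dr": [0, 0, 0.363]}, {"claw": -1, "translation": [0.41, 1, -0.08], "dr": [0, 0, 0.363]}, {"claw": -1, "translation": [0.41, 1, -0.08], "dr": [0, 0, 0.363]}, {"claw": -1, "translation": [0.41, 1, -0.08], "dr": [0, 0, 0.363]}])

```text
clock: 1.77
tool_pos: [423.6, -221.9, 372.2]
tcp_rot: [-0.0, 0.847, 0.532, -0.0]
contact_force: [0.2, -0.4, -0.2]
finger_gap: 87.9
finger_force: 0.0
```

>>> move_arm(increments=[{"claw": -1, "translation": [0.43, 1, -0.08], "dr": [0, 0, 0.363]}, {"claw": -1, "translation": [0.43, 1, -0.08], "dr": [0, 0, 0.363]}, {"claw": -1, "translation": [0.43, 1, -0.08], "dr": [0, 0, 0.363]}, {"claw": -1, "translation": [0.43, 1, -0.08], "dr": [0, 0, 0.363]}, {"claw": -1, "translation": [0.43, 1, -0.08], "dr": [0, 0, 0.363]}])

```text
clock: 2.18
tool_pos: [466.6, -122.0, 364.2]
tcp_rot: [-0.0, 0.795, 0.607, -0.0]
contact_force: [1.6, -0.1, -0.4]
finger_gap: 88.1
finger_force: 0.0
```

>>> move_arm(increments=[{"claw": -1, "translation": [0.43, 1, -0.08], "dr": [0, 0, 0.363]}, {"claw": -1, "translation": [0.43, 1, -0.08], "dr": [0, 0, 0.363]}, {"claw": -1, "translation": [0.43, 1, -0.08], "dr": [0, 0, 0.363]}, {"claw": -1, "translation": [0.43, 1, -0.08], "dr": [0, 0, 0.363]}, {"claw": -1, "translation": [0.43, 1, -0.08], "dr": [0, 0, 0.363]}])

```text
clock: 2.6
tool_pos: [509.6, -22.0, 356.2]
tcp_rot: [-0.0, 0.737, 0.676, -0.0]
contact_force: [0.4, -0.2, -0.3]
finger_gap: 88.0
finger_force: 0.0
```

>>> move_arm(increments=[{"claw": -1, "translation": [0.43, 1, -0.08], "dr": [0, 0, 0.363]}, {"claw": -1, "translation": [0.43, 1, -0.08], "dr": [0, 0, 0.363]}, {"claw": -1, "translation": [0.43, 1, -0.08], "dr": [0, 0, 0.363]}, {"claw": -1, "translation": [0.43, 1, -0.08], "dr": [0, 0, 0.363]}, {"claw": -1, "translation": [0.43, 1, -0.08], "dr": [0, 0, 0.363]}])

```text
clock: 3.02
tool_pos: [552.6, 78.0, 348.1]
tcp_rot: [-0.0, 0.672, 0.74, -0.0]
contact_force: [0.8, 0.4, 1.2]
finger_gap: 88.0
finger_force: 0.0
```

```bash
python3 - <<'E'
from h import *
s=r.get_state();c=r.camera_info("wrist");p,d=r.grab_frame("wrist")
np.savez("w1.npz",p=p,d=d);cv2.imwrite("pics/w1.png",p[:,:,::-1])
print(s["tool_pos"],s["tcp_rot"],c["eye"],c["rotation"])
X=cloud(d,c);X[d==0]=np.nan
Y=X.reshape(-1,3);Y=Y[np.isfinite(Y).all(1)]
Y=Y[(np.abs(Y[:,0]-552)<60)&(np.abs(Y[:,1]-90)<75)]
print("z",np.percentile(Y[:,2],[2,50,98,100]))
for lo,hi in((42,58),(28,40)):
    S=Y[(Y[:,2]>lo)&(Y[:,2]<hi)];rc=cv2.minAreaRect(S[:,:2].astype(np.float32));print(lo,len(S),rc,S.mean(0),S[:,2].max())
E
```

```text
[552.64472155  77.97211732 348.06944316] [-3.26532053e-04  6.72223268e-01  7.40348312e-01 -3.86227924e-04] [545.75608342 146.8114877  327.6577624 ] [0.13549226 0.98961427 0.04763609 0.00602098]
z [-8.97189676e-02  2.63353451e+02  2.87728400e+02  2.88581089e+02]
42 3275 ((550.9742431640625, 91.40782165527344), (23.24863624572754, 99.96700286865234), 5.113093376159668) [550.8635771   91.38719317  48.65894002] 53.538720470301996
28 791 ((550.6211547851562, 95.64388275146484), (43.550621032714844, 90.95233154296875), 4.797271251678467) [550.15753502 100.48753667  33.66413332] 39.99186146566524
```

View pics/w1.png

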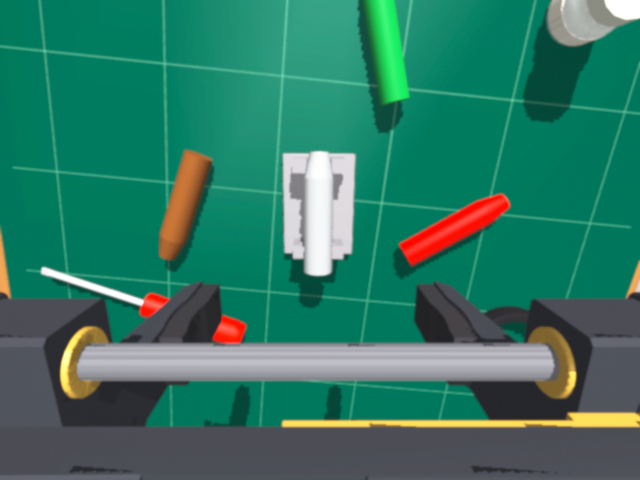

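The wrist view shows the shaft (319,213) upright in the cradle with its taper away from the gripper. It measures 100 x 23 mm with its top at about 53 mm, as it should. I'm descending with the fingertips about 4.5 mm below the axis, so they clear the block top later.

>>> move_arm(increments=[{"claw": -1, "translation": [-0.08, 0.7, -0.5], "dr": [0, 0, -0.07]}, {"claw": -1, "translation": [0, 0, -1], "dr": [0, 0, 0]}, {"claw": -1, "translation": [0, 0, -1], "dr": [0, 0, 0]}, {"claw": -1, "translation": [0, 0, -1], "dr": [0, 0, 0]}, {"claw": -1, "translation": [0, 0, -1], "dr": [0, 0, 0]}])

```text
clock: 3.48
tool_pos: [550.6, 90.9, 257.6]
tcp_rot: [-0.0, 0.675, 0.737, -0.0]
contact_force: [0.2, -0.4, -0.4]
finger_gap: 88.1
finger_force: 0.0
```

>>> move_arm(increments=[{"claw": -1, "translation": [0, 0, -0.8], "dr": [0, 0, 0]}, {"claw": -1, "translation": [0, 0, -0.8], "dr": [0, 0, 0]}, {"claw": -1, "translation": [0, 0, -0.7], "dr": [0, 0, 0]}, {"claw": -1, "translation": [0, 0, -0.5], "dr": [0, 0, 0]}, {"claw": -1, "translation": [0, 0, 0], "dr": [0, 0, 0]}])

```text
clock: 3.9
tool_pos: [549.4, 90.6, 200.0]
tcp_rot: [-0.002, 0.676, 0.737, -0.002]
contact_force: [-1.2, -0.2, -0.8]
finger_gap: 87.8
finger_force: 0.0
```

>>> move_arm(increments=[{"claw": 1, "translation": [0, 0, 0], "dr": [0, 0, 0]}, {"claw": 1, "translation": [0, 0, 0], "dr": [0, 0, 0]}, {"claw": 1, "translation": [0, 0, 0], "dr": [0, 0, 0]}, {"claw": 1, "translation": [0, 0, 0], "dr": [0, 0, 0]}, {"claw": 1, "translation": [0, 0, 0], "dr": [0, 0, 0]}], squeeze=30)

```text
clock: 4.32
tool_pos: [551.4, 91.0, 203.7]
tcp_rot: [0.001, 0.675, 0.737, 0.001]
contact_force: [-0.8, 0.3, 0.4]
finger_gap: 57.0
finger_force: 0.0
```

>>> move_arm(increments=[{"claw": 1, "translation": [0, 0, 0], "dr": [0, 0, 0]}, {"claw": 1, "translation": [0, 0, 0], "dr": [0, 0, 0]}, {"claw": 1, "translation": [0, 0, 0], "dr": [0, 0, 0]}, {"claw": 1, "translation": [0, 0, 0], "dr": [0, 0, 0]}, {"claw": 1, "translation": [0, 0, 0], "dr": [0, 0, 0]}])

```text
clock: 4.73
tool_pos: [551.2, 91.0, 202.8]
tcp_rot: [0.0, 0.675, 0.737, 0.0]
contact_force: [6.9, 0.3, -1.0]
finger_gap: 23.7
finger_force: 7.9
```

>>> move_arm(increments=[{"claw": 1, "translation": [0, 0, 0], "dr": [0, 0, 0]}, {"claw": 1, "translation": [0, 0, 0], "dr": [0, 0, 0]}, {"claw": 1, "translation": [0, 0, 0.3], "dr": [0, 0, 0]}, {"claw": 1, "translation": [0, 0, 0.6], "dr": [0, 0, 0]}, {"claw": 1, "translation": [0, 0, 0.8], "dr": [0, 0, 0]}])

```text
clock: 5.15
tool_pos: [549.6, 90.8, 235.6]
tcp_rot: [-0.002, 0.676, 0.737, -0.002]
contact_force: [-0.1, -0.5, -3.0]
finger_gap: 23.1
finger_force: 30.0
```

>>> move_arm(increments=[{"claw": 1, "translation": [0, 0, 1], "dr": [0, 0, 0]}, {"claw": 1, "translation": [0, 0, 1], "dr": [0, 0, 0]}, {"claw": 1, "translation": [0, 0, 1], "dr": [0, 0, 0]}, {"claw": 1, "translation": [0, 0, 1], "dr": [0, 0, 0]}, {"claw": 1, "translation": [0, 0, 0.7], "dr": [0, 0, 0]}])

```text
clock: 5.57
tool_pos: [550.9, 90.9, 333.3]
tcp_rot: [0.0, 0.675, 0.737, 0.001]
contact_force: [0.8, -0.3, -3.7]
finger_gap: 23.0
finger_force: 30.0
```

```bash
python3 - <<'E'
from h import *
s=r.get_state();print(s["tool_pos"],s["contact_force"],s["finger_gap"],s["finger_force"])
p,d=r.grab_frame("scene");p2,_=r.grab_frame("wrist")
a=cv2.resize(p[150:300,300:500],(533,400));b=cv2.resize(p2[0:400,170:470],(267,356));b=cv2.copyMakeBorder(b,0,44,0,0,0)
cv2.imwrite("pics/lift.png",np.hstack([a,b])[:,:,::-1])
E
```

```text
[550.89942533  90.93323182 333.26610004] [ 0.81597293 -0.3324968  -3.69933394] 22.995140066119834 29.999398291110992
```

View pics/lift.png

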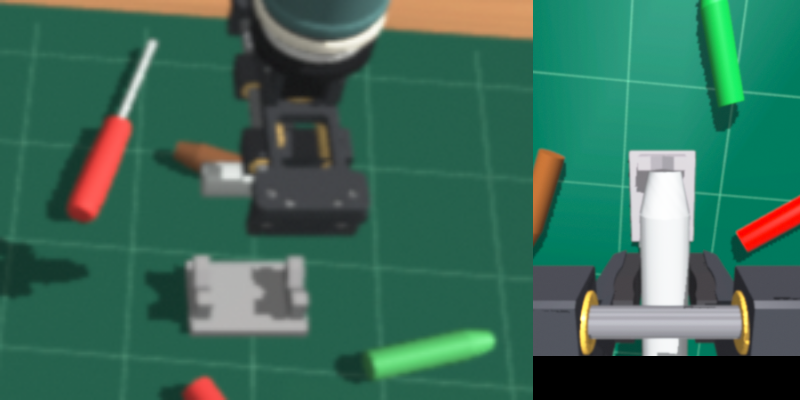

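The shaft is lifted and held centrally, nose ahead, and the cradle is empty and unmoved. The load of about 3.7 N fits the given mass. I'm carrying it to behind the block for a closer wrist look.

>>> move_arm(increments=[{"claw": 1, "translation": [-0.05, -0.5, 0], "dr": [0, 0, -0.128]}, {"claw": 1, "translation": [-0.05, -1, 0], "dr": [0, 0, -0.128]}, {"claw": 1, "translation": [-0.05, -1, 0], "dr": [0, 0, -0.128]}, {"claw": 1, "translation": [-0.05, -1, 0], "dr": [0, 0, -0.128]}, {"claw": 1, "translation": [-0.05, -1, 0], "dr": [0, 0, -0.128]}])

```text
clock: 6.08
tool_pos: [544.7, -0.4, 328.5]
tcp_rot: [-0.001, 0.699, 0.715, -0.002]
contact_force: [0.3, -1.1, -3.5]
finger_gap: 23.0
finger_force: 30.0
```

>>> move_arm(increments=[{"claw": 1, "translation": [-0.05, -1, 0], "dr": [0, 0, -0.128]}, {"claw": 1, "translation": [-0.05, -1, 0], "dr": [0, 0, -0.128]}, {"claw": 1, "translation": [-0.05, -1, 0], "dr": [0, 0, -0.128]}, {"claw": 1, "translation": [-0.05, -1, 0], "dr": [0, 0, -0.128]}, {"claw": 1, "translation": [-0.05, -1, 0], "dr": [0, 0, -0.128]}])

```text
clock: 6.5
tool_pos: [539.6, -100.5, 328.5]
tcp_rot: [-0.002, 0.722, 0.692, -0.001]
contact_force: [0.2, -0.0, -4.0]
finger_gap: 23.3
finger_force: 30.0
```

>>> move_arm(increments=[{"claw": 1, "translation": [-0.05, -1, 0], "dr": [0, 0, -0.128]}, {"claw": 1, "translation": [-0.05, -1, 0], "dr": [0, 0, -0.128]}, {"claw": 1, "translation": [-0.05, -1, 0], "dr": [0, 0, -0.128]}, {"claw": 1, "translation": [-0.05, -1, 0], "dr": [0, 0, -0.128]}, {"claw": 1, "translation": [-0.05, -1, 0], "dr": [0, 0, -0.128]}])

```text
clock: 6.92
tool_pos: [534.5, -200.3, 328.4]
tcp_rot: [-0.002, 0.744, 0.669, -0.001]
contact_force: [0.1, 0.9, -4.5]
finger_gap: 23.1
finger_force: 30.0
```

>>> move_arm(increments=[{"claw": 1, "translation": [-0.05, -1, 0], "dr": [0, 0, -0.128]}, {"claw": 1, "translation": [-0.05, -1, 0], "dr": [0, 0, -0.128]}, {"claw": 1, "translation": [-0.05, -1, 0], "dr": [0, 0, -0.128]}, {"claw": 1, "translation": [-0.05, -1, 0], "dr": [0, 0, -0.128]}, {"claw": 1, "translation": [-0.05, -1, 0], "dr": [0, 0, -0.128]}])

```text
clock: 7.33
tool_pos: [529.5, -300.1, 328.2]
tcp_rot: [-0.002, 0.765, 0.645, -0.001]
contact_force: [0.6, -0.3, -3.4]
finger_gap: 23.3
finger_force: 30.0
```

>>> move_arm(increments=[{"claw": 1, "translation": [-0.05, -1, 0], "dr": [0, 0, -0.128]}, {"claw": 1, "translation": [-0.05, -1, 0], "dr": [0, 0, -0.128]}, {"claw": 1, "translation": [-0.05, -1, 0], "dr": [0, 0, -0.128]}, {"claw": 1, "translation": [-0.05, -1, 0], "dr": [0, 0, -0.128]}, {"claw": 1, "translation": [-0.05, -0.6, 0], "dr": [0, 0, -0.128]}])

```text
clock: 7.75
tool_pos: [524.5, -392.9, 328.2]
tcp_rot: [-0.002, 0.785, 0.619, -0.001]
contact_force: [0.4, 0.8, -3.8]
finger_gap: 22.7
finger_force: 30.0
```

>>> move_arm(increments=[{"claw": 1, "translation": [0, 0, 0], "dr": [0, 0, 0]}, {"claw": 1, "translation": [0, 0, 0], "dr": [0, 0, 0]}, {"claw": 1, "translation": [0, 0, 0], "dr": [0, 0, 0]}, {"claw": 1, "translation": [0, 0, 0], "dr": [0, 0, 0]}, {"claw": 1, "translation": [0, 0, 0], "dr": [0, 0, 0]}])

```text
clock: 8.17
tool_pos: [526.1, -390.0, 330.6]
tcp_rot: [-0.0, 0.784, 0.621, 0.0]
contact_force: [0.3, -0.9, -5.2]
finger_gap: 23.3
finger_force: 30.0
```

```bash
python3 - <<'E'
from h import *
s=r.get_state();c=r.camera_info("wrist");p,d=r.grab_frame("wrist")
np.savez("w2.npz",p=p,d=d,eye=c["eye"],rot=c["rotation"]);cv2.imwrite("pics/w2.png",p[:,:,::-1])
t=rot(s["tcp_rot"]);y=t.apply([0,1,0]);a=np.degrees(np.arctan2(y[1],y[0]))
print(s["tool_pos"],"closing deg",a,"tilt",t.apply([0,0,1]))
X=cloud(d,c);X[d==0]=np.nan;X[...,0][p.mean(2)<0]=0
Y=X.reshape(-1,3);Y=Y[np.isfinite(Y).all(1)]
th=np.radians(76.7);u=np.array([np.cos(th),np.sin(th)]);v=np.array([u[1],-u[0]]);o=np.array([551.2,-287.8])
l=np.c_[(Y[:,:2]-o)@v,(Y[:,:2]-o)@u,Y[:,2]]
m=(abs(l[:,0])<45)&(l[:,1]>-115)&(l[:,1]<116);l=l[m];print(len(l),"z",np.percentile(l[:,2],[5,50,95]))
# edges of top surface per slice
for y0 in range(-110,110,10):
    q=l[(abs(l[:,1]-y0)<3)&(abs(l[:,2]-45)<2.5)]
    g=l[(abs(l[:,1]-y0)<3)&(l[:,2]<42)&(l[:,2]>30)&(abs(l[:,0])<15)]
    if len(q)>10: print(y0,len(q),"edges",np.percentile(q[:,0],[1,99]).round(1),"z",np.median(q[:,2]).round(1),"groove c",len(g),np.percentile(g[:,0],[2,50,98]).round(1) if len(g) else "", g[:,2].min().round(1) if len(g) else "")
q=l[abs(l[:,2]-45)<2.5];print("y range top",np.percentile(q[:,1],[.5,99.5]))
q=l[(l[:,2]>82)&(l[:,2]<97)&(abs(l[:,1]-25)<20)];print("stirrup",len(q),q.min(0),q.max(0)) if len(q) else 0
q=l[(l[:,2]>70)&(l[:,2]<80)&(l[:,1]>90)];print("plate",len(q),q.min(0),q.max(0)) if len(q) else 0
E
```

```text
[ 526.12584766 -390.02219373  330.57510695] closing deg -13.25589643935338 tilt [-3.43219827e-04  5.46046824e-04 -9.99999792e-01]
109685 z [ 35.36074839 249.42910838 269.43209767]
-100 84 edges [-29.9  29.2] z 44.4 groove c 0  
-90 234 edges [-30.4  29. ] z 44.6 groove c 0  
-80 291 edges [-30.   29.4] z 44.6 groove c 0  
-70 416 edges [-29.9  29.1] z 44.5 groove c 152 [-8.7 -0.3  7.3] 33.2
-60 459 edges [-30.2  28.8] z 44.6 groove c 169 [-8.4 -0.3  7.2] 33.0
-50 525 edges [-30.   29.2] z 44.6 groove c 169 [-8.3 -0.3  7.1] 33.5
-40 530 edges [-30.4  28.9] z 44.5 groove c 181 [-7.8 -0.4  7. ] 33.2
-30 547 edges [-30.   29.3] z 44.6 groove c 193 [-8.4 -0.4  6.9] 32.8
-20 544 edges [-30.4  28.9] z 44.6 groove c 186 [-8.6 -1.1  6.9] 33.5
-10 542 edges [-30.1  29.2] z 44.5 groove c 198 [-9.  -0.4  7.5] 33.5
0 559 edges [-30.5  29. ] z 44.5 groove c 199 [-8.3 -0.4  7.4] 33.5
10 609 edges [-30.1  28.7] z 44.5 groove c 209 [-8.2 -0.4  7.3] 33.2
20 431 edges [-28.6  27.4] z 44.6 groove c 217 [-8.8 -0.4  7.2] 32.9
50 524 edges [-30.3  28.7] z 44.7 groove c 0  
y range top [-97.95939342  55.41513233]
stirrup 2843 [-30.72201979  16.72183051  82.03875279] [29.3841879  33.64573744 93.0479893 ]
```

View pics/w2.png

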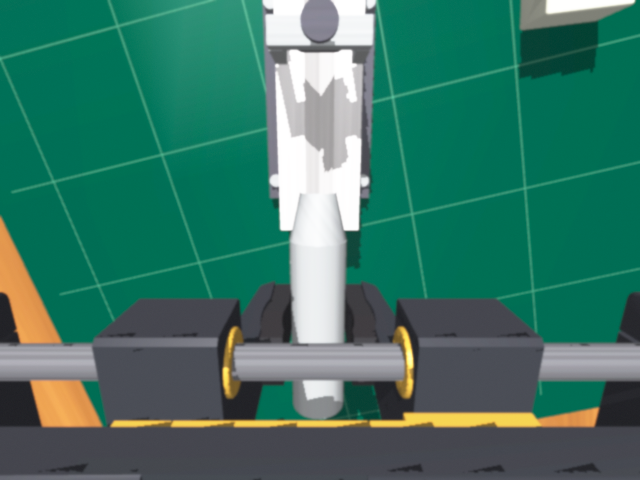

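The wrist view shows the groove centre line near column 320, the stirrup at the top and the shaft parallel to it. The block is confirmed at 76.7° (offset -0.5 mm), top at 44.6 mm and stirrup at y = 17–33. Next I check the shaft's level in the grip from the same frame.

```bash
python3 - <<'E'
from h import *
z=np.load("w2.npz");c=r.camera_info("wrist");c["eye"],c["rotation"]=z["eye"],z["rot"]
X=cloud(z["d"],c).reshape(-1,3)
th=np.radians(76.7);u=np.array([np.cos(th),np.sin(th)]);v=np.array([u[1],-u[0]]);o=np.array([526.1,-390.])
l=np.c_[(X[:,:2]-o)@v,(X[:,:2]-o)@u,X[:,2]];l=l[(abs(l[:,0])<14)&(abs(l[:,1])<60)&(l[:,2]>150)&(l[:,2]<195)]
for y in range(-55,56,10):
    q=l[abs(l[:,1]-y)<4]
    if len(q)>9: print(y,len(q),"top",np.percentile(q[:,2],98).round(1),"x",np.percentile(q[:,0],[1,99]).round(1))
print(l[:,1].max(),l[:,1].min())
E
```

```text
-45 742 top 180.5 x [-11.9  11.1]
-35 692 top 180.5 x [-11.2  10.4]
-15 157 top 178.8 x [-11.8  11. ]
-5 1116 top 188.7 x [-13.   12.3]
5 1401 top 192.5 x [-13.6  13.6]
15 1009 top 179.4 x [-12.1  10.9]
25 1059 top 179.2 x [-11.9  11.1]
35 1112 top 178.3 x [-11.5  10.6]
45 893 top 176.0 x [-9.2  8.4]
50.711659608459144 -50.390851544015284
```

>>> move_arm(increments=[{"claw": 1, "translation": [0.22, 0.92, 0], "dr": [0, 0, 0]}, {"claw": 1, "translation": [0.23, 0.93, 0], "dr": [0, 0, 0]}, {"claw": 1, "translation": [0.23, 0.93, 0], "dr": [0, 0, 0]}, {"claw": 1, "translation": [0, 0, -0.6], "dr": [0, 0, 0]}, {"claw": 1, "translation": [0, 0, -1], "dr": [0, 0, 0]}])

```text
clock: 8.63
tool_pos: [541.3, -334.7, 301.6]
tcp_rot: [0.003, 0.784, 0.621, 0.001]
contact_force: [1.6, -0.6, -4.0]
finger_gap: 23.2
finger_force: 30.0
```

>>> move_arm(increments=[{"claw": 1, "translation": [0, 0, -1], "dr": [0, 0, 0]}, {"claw": 1, "translation": [0, 0, -1], "dr": [0, 0, 0]}, {"claw": 1, "translation": [0, 0, -0.8], "dr": [0, 0, 0]}, {"claw": 1, "translation": [0, 0, -0.5], "dr": [0, 0, 0]}, {"claw": 1, "translation": [0, 0, 0], "dr": [0, 0, 0]}])

```text
clock: 9.05
tool_pos: [538.4, -334.5, 229.6]
tcp_rot: [-0.003, 0.784, 0.621, -0.001]
contact_force: [0.6, 0.9, -4.1]
finger_gap: 23.1
finger_force: 30.0
```

>>> move_arm(increments=[{"claw": 1, "translation": [0, 0, -0.2], "dr": [0, 0, 0]}, {"claw": 1, "translation": [0, 0, -0.1], "dr": [0, 0, 0]}, {"claw": 1, "translation": [0, 0, 0], "dr": [0, 0, 0]}, {"claw": 1, "translation": [0, 0, 0], "dr": [0, 0, 0]}, {"claw": 1, "translation": [0, 0, 0], "dr": [0, 0, 0]}])

```text
clock: 9.47
tool_pos: [540.0, -335.8, 227.7]
tcp_rot: [0.001, 0.784, 0.62, 0.0]
contact_force: [0.9, 0.4, -4.2]
finger_gap: 23.3
finger_force: 30.0
```

>>> move_arm(increments=[{"claw": 1, "translation": [0, 0, -0.2], "dr": [0, 0, 0]}, {"claw": 1, "translation": [0, 0, -0.2], "dr": [0, 0, 0]}, {"claw": 1, "translation": [0, 0, -0.1], "dr": [0, 0, 0]}, {"claw": 1, "translation": [0, 0, 0], "dr": [0, 0, 0]}, {"claw": 1, "translation": [0, 0, 0], "dr": [0, 0, 0]}])

```text
clock: 9.88
tool_pos: [539.5, -335.4, 216.3]
tcp_rot: [-0.0, 0.784, 0.62, -0.0]
contact_force: [0.2, 0.1, -3.2]
finger_gap: 23.1
finger_force: 30.0
```

>>> move_arm(increments=[{"claw": 1, "translation": [0, 0, -0.05], "dr": [0, 0, 0]}, {"claw": 1, "translation": [0, 0, -0.05], "dr": [0, 0, 0]}, {"claw": 1, "translation": [0, 0, 0], "dr": [0, 0, 0]}, {"claw": 1, "translation": [0, 0, 0], "dr": [0, 0, 0]}, {"claw": 1, "translation": [0, 0, 0], "dr": [0, 0, 0]}])

```text
clock: 10.3
tool_pos: [539.7, -335.5, 214.9]
tcp_rot: [0.0, 0.784, 0.62, 0.0]
contact_force: [-0.1, 0.5, -2.5]
finger_gap: 23.2
finger_force: 30.0
```

Still carrying most of the weight, so I continue gently until it is taken by the groove.

>>> move_arm(increments=[{"claw": 1, "translation": [0, 0, -0.04], "dr": [0, 0, 0]}, {"claw": 1, "translation": [0, 0, 0], "dr": [0, 0, 0]}, {"claw": 1, "translation": [0, 0, 0], "dr": [0, 0, 0]}, {"claw": 1, "translation": [0, 0, 0], "dr": [0, 0, 0]}, {"claw": 1, "translation": [0, 0, 0], "dr": [0, 0, 0]}])

```text
clock: 10.72
tool_pos: [539.7, -335.6, 214.5]
tcp_rot: [0.0, 0.784, 0.62, 0.0]
contact_force: [-1.2, 0.6, 3.4]
finger_gap: 23.2
finger_force: 30.0
```

>>> move_arm(increments=[{"claw": 1, "translation": [0, 0, -0.04], "dr": [0, 0, 0]}, {"claw": 1, "translation": [0, 0, 0], "dr": [0, 0, 0]}, {"claw": 1, "translation": [0, 0, 0], "dr": [0, 0, 0]}, {"claw": 1, "translation": [0, 0, 0], "dr": [0, 0, 0]}, {"claw": 1, "translation": [0, 0, 0], "dr": [0, 0, 0]}])

```text
clock: 11.13
tool_pos: [539.8, -335.7, 214.4]
tcp_rot: [0.0, 0.784, 0.62, 0.0]
contact_force: [-4.4, 1.4, 8.1]
finger_gap: 22.9
finger_force: 30.0
```

Seated: the upward force has replaced the weight at the right height. Release, rise, go back along the groove, close and come down behind the tail.

>>> move_arm(increments=[{"claw": -1, "translation": [0, 0, 0], "dr": [0, 0, 0]}, {"claw": -1, "translation": [0, 0, 0], "dr": [0, 0, 0]}, {"claw": -1, "translation": [0, 0, 0], "dr": [0, 0, 0]}, {"claw": -1, "translation": [0, 0, 0], "dr": [0, 0, 0]}, {"claw": -1, "translation": [0, 0, 0], "dr": [0, 0, 0]}])

```text
clock: 11.55
tool_pos: [539.7, -335.4, 212.8]
tcp_rot: [-0.0, 0.784, 0.62, -0.0]
contact_force: [0.1, 0.9, -0.1]
finger_gap: 54.3
finger_force: 0.0
```

>>> move_arm(increments=[{"claw": -1, "translation": [0, 0, 0.5], "dr": [0, 0, 0]}, {"claw": -1, "translation": [0, 0, 1], "dr": [0, 0, 0]}, {"claw": -1, "translation": [0, 0, 0.5], "dr": [0, 0, 0]}, {"claw": 0, "translation": [-0.22, -0.92, 0], "dr": [0, 0, 0]}, {"claw": 1, "translation": [-0.22, -0.92, 0], "dr": [0, 0, 0]}])

```text
clock: 11.97
tool_pos: [531.8, -372.4, 255.5]
tcp_rot: [0.002, 0.784, 0.621, 0.001]
contact_force: [0.1, 0.4, -0.1]
finger_gap: 65.1
finger_force: 0.0
```

>>> move_arm(increments=[{"claw": 1, "translation": [-0.22, -0.92, 0], "dr": [0, 0, 0]}, {"claw": 1, "translation": [-0.15, -0.63, 0], "dr": [0, 0, 0]}, {"claw": 1, "translation": [0, 0, 0], "dr": [0, 0, 0]}, {"claw": 1, "translation": [0, 0, 0], "dr": [0, 0, 0]}, {"claw": 1, "translation": [0, 0, 0], "dr": [0, 0, 0]}])

```text
clock: 12.38
tool_pos: [523.5, -402.8, 253.0]
tcp_rot: [-0.0, 0.784, 0.62, 0.0]
contact_force: [0.2, -0.1, -0.0]
finger_gap: 32.3
finger_force: 0.0
```

```bash
python3 - <<'E'
from h import *
s=r.get_state();print(s["tool_pos"],s["contact_force"],s["finger_gap"])
c=r.camera_info("wrist");p,d=r.grab_frame("wrist")
np.savez("w3.npz",p=p,d=d)
cv2.imwrite("pics/w3.png",p[:,:,::-1])
X=cloud(d,c).reshape(-1,3)
th=np.radians(76.7);u=np.array([np.cos(th),np.sin(th)]);v=np.array([u[1],-u[0]]);o=np.array([550.7,-287.7])
l=np.c_[(X[:,:2]-o)@v,(X[:,:2]-o)@u,X[:,2]];l=l[(abs(l[:,0])<14)&(l[:,2]>47)&(l[:,2]<68)&(l[:,1]<15)]
print(l.min(0),l.max(0))
for y in range(-100,16,10):
    q=l[abs(l[:,1]-y)<4]
    if len(q)>9: print(y,len(q),"top",np.percentile(q[:,2],98).round(1),"x",np.percentile(q[:,0],[1,99]).round(1))
E
```

```text
[ 523.45816146 -402.75080059  253.01997157] [ 0.22673731 -0.07376679 -0.0046828 ] 32.26286672486663
[-12.04214164 -98.82072548  47.67209907] [12.12128226  7.54734603 65.23541999]
-100 229 top 63.5 x [-11.2  11.4]
-90 709 top 63.9 x [-11.7  11.8]
-80 737 top 63.8 x [-11.5  11.6]
-70 749 top 63.7 x [-11.3  11.4]
-60 811 top 63.7 x [-11.7  11.8]
-50 857 top 63.9 x [-11.5  11.6]
-40 895 top 63.8 x [-11.8  11.3]
-30 940 top 63.8 x [-11.6  11.8]
-20 933 top 63.9 x [-11.4  11.5]
-10 774 top 62.0 x [-9.9  9.8]
0 422 top 59.8 x [-7.9  8. ]
```

View pics/w3.png

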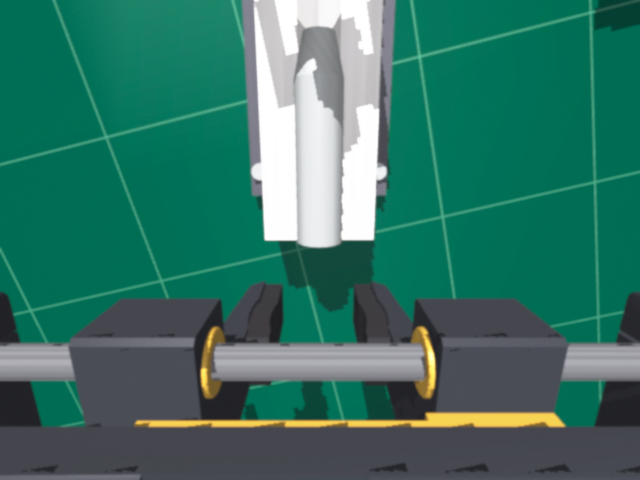

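The shaft is seated evenly in the groove (top 63.8 mm all along, tail at y = -98.8, nose near +1.2). Lower the closed fingers behind the tail.

>>> move_arm(increments=[{"claw": 1, "translation": [0, 0, -0.4], "dr": [0, 0, 0]}, {"claw": 1, "translation": [0, 0, -0.7], "dr": [0, 0, 0]}, {"claw": 1, "translation": [0, 0, -0.6], "dr": [0, 0, 0]}, {"claw": 1, "translation": [0, 0, -0.25], "dr": [0, 0, 0]}, {"claw": 1, "translation": [0, 0, 0], "dr": [0, 0, 0]}])

```text
clock: 12.85
tool_pos: [522.3, -402.0, 210.6]
tcp_rot: [-0.003, 0.784, 0.62, -0.001]
contact_force: [-0.0, -0.0, -0.2]
finger_gap: 0.4
finger_force: 0.0
```

>>> move_arm(increments=[{"claw": 1, "translation": [0, 0, 0], "dr": [0, 0, 0]}, {"claw": 1, "translation": [0, 0, 0], "dr": [0, 0, 0]}, {"claw": 1, "translation": [0, 0, 0], "dr": [0, 0, 0]}, {"claw": 1, "translation": [0, 0, 0], "dr": [0, 0, 0]}, {"claw": 1, "translation": [0, 0, 0], "dr": [0, 0, 0]}])

```text
clock: 13.27
tool_pos: [523.7, -403.5, 214.8]
tcp_rot: [0.001, 0.784, 0.62, 0.0]
contact_force: [0.7, -0.7, -0.6]
finger_gap: 0.6
finger_force: 0.0
```

>>> move_arm(increments=[{"claw": 1, "translation": [0.046, 0.195, 0], "dr": [0, 0, 0]}, {"claw": 1, "translation": [0.046, 0.195, 0], "dr": [0, 0, 0]}, {"claw": 1, "translation": [0.046, 0.195, 0], "dr": [0, 0, 0]}, {"claw": 1, "translation": [0.046, 0.195, 0], "dr": [0, 0, 0]}, {"claw": 1, "translation": [0.046, 0.195, 0], "dr": [0, 0, 0]}])

```text
clock: 13.68
tool_pos: [528.1, -383.7, 214.4]
tcp_rot: [0.0, 0.784, 0.62, -0.0]
contact_force: [-1.9, -2.3, 0.8]
finger_gap: 0.3
finger_force: 1.4
```

>>> move_arm(increments=[{"claw": 1, "translation": [0.046, 0.195, -0.01], "dr": [0, 0, 0]}, {"claw": 1, "translation": [0.046, 0.195, -0.01], "dr": [0, 0, 0]}, {"claw": 1, "translation": [0.046, 0.195, 0], "dr": [0, 0, 0]}, {"claw": 1, "translation": [0.046, 0.195, 0], "dr": [0, 0, 0]}, {"claw": 1, "translation": [0.046, 0.195, 0], "dr": [0, 0, 0]}])

```text
clock: 14.1
tool_pos: [532.8, -364.1, 214.0]
tcp_rot: [0.0, 0.784, 0.62, -0.0]
contact_force: [-2.2, -2.8, 2.9]
finger_gap: 0.2
finger_force: 2.0
```

>>> move_arm(increments=[{"claw": 1, "translation": [0.046, 0.195, 0], "dr": [0, 0, 0]}, {"claw": 1, "translation": [0.046, 0.195, 0], "dr": [0, 0, 0]}, {"claw": 1, "translation": [0.046, 0.195, 0], "dr": [0, 0, 0]}, {"claw": 1, "translation": [0.046, 0.195, 0], "dr": [0, 0, 0]}, {"claw": 1, "translation": [0.046, 0.195, 0], "dr": [0, 0, 0]}])

```text
clock: 14.52
tool_pos: [537.3, -345.0, 213.9]
tcp_rot: [0.001, 0.784, 0.62, -0.0]
contact_force: [-2.4, -6.7, 2.7]
finger_gap: 0.1
finger_force: 3.2
```

```bash
python3 - <<'E'
from h import *
th=np.radians(76.7);u=np.array([np.cos(th),np.sin(th)]);v=np.array([u[1],-u[0]]);o=np.array([550.7,-287.7])
s=r.get_state();t=s["tool_pos"][:2]-o;print("tcp local",t@v,t@u,s["tool_pos"][2],"nose~",t@u+109,"Fu",s["contact_force"][:2]@u,s["contact_force"])
# screw end seen in the first top/scene frames: points near the axis, above the groove, beyond clamp
for n in("top","scene"):
    z=np.load(n+"0.npz");X=cloud(z["d"],r.camera_info(n)).reshape(-1,3)
    l=np.c_[(X[:,:2]-o)@v,(X[:,:2]-o)@u,X[:,2]];q=l[(abs(l[:,0])<7)&(l[:,1]>36)&(l[:,1]<99)]
    for y in range(38,99,4):
        w=q[abs(q[:,1]-y)<2];print(n,y,len(w),w[:,2].max().round(1) if len(w) else "")
E
```

```text
tcp local 0.10097551576366826 -58.8491219664463 213.93415238683488 nose~ 50.1508780335537 Fu -7.0803543990388205 [-2.37892008 -6.7131384   2.71554412]
top 38 8 44.9
top 42 9 40.3
top 46 9 43.2
top 50 9 44.5
top 54 10 41.5
top 58 10 46.7
top 62 10 44.9
top 66 11 43.3
top 70 9 46.0
top 74 11 46.0
top 78 6 58.6
top 82 13 64.8
top 86 11 62.5
top 90 12 60.7
top 94 10 63.8
top 98 6 61.9
scene 38 9 40.9
scene 42 10 39.3
scene 46 13 44.3
scene 50 8 37.4
scene 54 11 46.6
scene 58 11 41.8
scene 62 8 42.7
scene 66 10 42.7
scene 70 12 43.8
scene 74 4 42.6
scene 78 6 60.2
scene 82 16 59.9
scene 86 15 60.4
scene 90 12 60.8
scene 94 5 58.8
scene 98 0
```

Friction under the clamp is about 7 N. The screw end shows at y ≈ 78, leaving about 28 mm to go. Slow down.

>>> move_arm(increments=[{"claw": 1, "translation": [0.041, 0.175, 0], "dr": [0, 0, 0]}, {"claw": 1, "translation": [0.041, 0.175, 0], "dr": [0, 0, 0]}, {"claw": 1, "translation": [0.036, 0.155, 0], "dr": [0, 0, 0]}, {"claw": 1, "translation": [0.036, 0.155, 0], "dr": [0, 0, 0]}, {"claw": 1, "translation": [0.03, 0.125, 0], "dr": [0, 0, 0]}])

```text
clock: 14.93
tool_pos: [541.0, -329.2, 213.9]
tcp_rot: [0.001, 0.784, 0.62, -0.0]
contact_force: [-3.0, -5.5, 3.3]
finger_gap: 0.3
finger_force: 3.2
```

>>> move_arm(increments=[{"claw": 1, "translation": [0.018, 0.078, 0], "dr": [0, 0, 0]}, {"claw": 1, "translation": [0.018, 0.078, 0], "dr": [0, 0, 0]}, {"claw": 1, "translation": [0.018, 0.078, 0], "dr": [0, 0, 0]}, {"claw": 1, "translation": [0.012, 0.049, 0], "dr": [0, 0, 0]}, {"claw": 1, "translation": [0.012, 0.049, 0], "dr": [0, 0, 0]}])

```text
clock: 15.35
tool_pos: [542.5, -322.7, 213.9]
tcp_rot: [0.001, 0.784, 0.62, -0.0]
contact_force: [-2.7, -5.2, 2.2]
finger_gap: 0.4
finger_force: 3.2
```

>>> move_arm(increments=[{"claw": 1, "translation": [0.008, 0.034, 0], "dr": [0, 0, 0]}, {"claw": 1, "translation": [0.008, 0.034, 0], "dr": [0, 0, 0]}, {"claw": 1, "translation": [0.008, 0.034, 0], "dr": [0, 0, 0]}, {"claw": 1, "translation": [0, 0, 0], "dr": [0, 0, 0]}, {"claw": 1, "translation": [0, 0, 0], "dr": [0, 0, 0]}])

```text
clock: 15.77
tool_pos: [543.0, -320.6, 213.9]
tcp_rot: [0.0, 0.784, 0.62, -0.0]
contact_force: [-2.1, -5.7, 2.2]
finger_gap: 0.1
finger_force: 2.8
```

>>> move_arm(increments=[{"claw": 1, "translation": [0.008, 0.034, 0], "dr": [0, 0, 0]}, {"claw": 1, "translation": [0.008, 0.034, 0], "dr": [0, 0, 0]}, {"claw": 1, "translation": [0.008, 0.034, 0], "dr": [0, 0, 0]}, {"claw": 1, "translation": [0, 0, 0], "dr": [0, 0, 0]}, {"claw": 1, "translation": [0, 0, 0], "dr": [0, 0, 0]}])

```text
clock: 16.18
tool_pos: [543.4, -318.7, 213.9]
tcp_rot: [0.001, 0.784, 0.62, -0.0]
contact_force: [-2.9, -6.0, 1.9]
finger_gap: 0.9
finger_force: 3.3
```

>>> move_arm(increments=[{"claw": 1, "translation": [0.008, 0.034, 0], "dr": [0, 0, 0]}, {"claw": 1, "translation": [0.008, 0.034, 0], "dr": [0, 0, 0]}, {"claw": 1, "translation": [0, 0, 0], "dr": [0, 0, 0]}, {"claw": 1, "translation": [0, 0, 0], "dr": [0, 0, 0]}, {"claw": 1, "translation": [0, 0, 0], "dr": [0, 0, 0]}])

```text
clock: 16.6
tool_pos: [543.7, -317.5, 213.9]
tcp_rot: [0.001, 0.784, 0.62, -0.0]
contact_force: [-2.4, -6.5, 3.7]
finger_gap: 0.5
finger_force: 3.5
```

>>> move_arm(increments=[{"claw": 1, "translation": [0.008, 0.034, 0], "dr": [0, 0, 0]}, {"claw": 1, "translation": [0.008, 0.034, 0], "dr": [0, 0, 0]}, {"claw": 1, "translation": [0, 0, 0], "dr": [0, 0, 0]}, {"claw": 1, "translation": [0, 0, 0], "dr": [0, 0, 0]}, {"claw": 1, "translation": [0, 0, 0], "dr": [0, 0, 0]}])

```text
clock: 17.02
tool_pos: [543.9, -316.6, 213.9]
tcp_rot: [0.001, 0.784, 0.621, -0.001]
contact_force: [-2.5, -7.9, 1.4]
finger_gap: 0.4
finger_force: 4.4
```

>>> move_arm(increments=[{"claw": 1, "translation": [0.008, 0.034, 0], "dr": [0, 0, 0]}, {"claw": 1, "translation": [0, 0, 0], "dr": [0, 0, 0]}, {"claw": 1, "translation": [0, 0, 0], "dr": [0, 0, 0]}, {"claw": 1, "translation": [0, 0, 0], "dr": [0, 0, 0]}, {"claw": 1, "translation": [0, 0, 0], "dr": [0, 0, 0]}])

```text
clock: 17.43
tool_pos: [544.0, -316.2, 214.0]
tcp_rot: [0.001, 0.784, 0.621, -0.001]
contact_force: [-3.6, -10.2, 1.0]
finger_gap: 0.3
finger_force: 5.2
```

>>> move_arm(increments=[{"claw": 1, "translation": [0.008, 0.034, 0], "dr": [0, 0, 0]}, {"claw": 1, "translation": [0, 0, 0], "dr": [0, 0, 0]}, {"claw": 1, "translation": [0, 0, 0], "dr": [0, 0, 0]}, {"claw": 1, "translation": [0, 0, 0], "dr": [0, 0, 0]}, {"claw": 1, "translation": [0, 0, 0], "dr": [0, 0, 0]}])

```text
clock: 17.85
tool_pos: [544.0, -316.0, 214.0]
tcp_rot: [0.002, 0.784, 0.621, -0.001]
contact_force: [-4.8, -11.5, 1.2]
finger_gap: 0.4
finger_force: 6.0
```

Contact with the stop: the force is rising and travel is stalling. Increase gently to about 17 N at the tool, roughly 11 N on the stop after friction.

>>> move_arm(increments=[{"claw": 1, "translation": [0.008, 0.034, 0], "dr": [0, 0, 0]}, {"claw": 1, "translation": [0.008, 0.034, 0], "dr": [0, 0, 0]}, {"claw": 1, "translation": [0, 0, 0], "dr": [0, 0, 0]}, {"claw": 1, "translation": [0, 0, 0], "dr": [0, 0, 0]}, {"claw": 1, "translation": [0, 0, 0], "dr": [0, 0, 0]}])

```text
clock: 18.27
tool_pos: [544.1, -315.3, 214.0]
tcp_rot: [0.002, 0.784, 0.621, -0.002]
contact_force: [-4.1, -14.7, 0.1]
finger_gap: 0.3
finger_force: 7.6
```

```bash
python3 - <<'E'
from h import *
s=r.get_state();c=r.camera_info("scene");p,d=r.grab_frame("scene");p2,_=r.grab_frame("top")
print(s["tool_pos"],s["contact_force"])
a=cv2.resize(p[200:280,160:300],(700,400),interpolation=2);b=cv2.resize(p2[225:265,370:440],(350,200),interpolation=2);b=cv2.copyMakeBorder(b,0,0,0,350,0)
cv2.imwrite("pics/stop.png",np.vstack([a,b])[:,:,::-1])
E
```

```text
[ 544.13881487 -315.33442444  214.01307556] [ -4.11451353 -14.7485069    0.1314538 ]
```

View pics/stop.png

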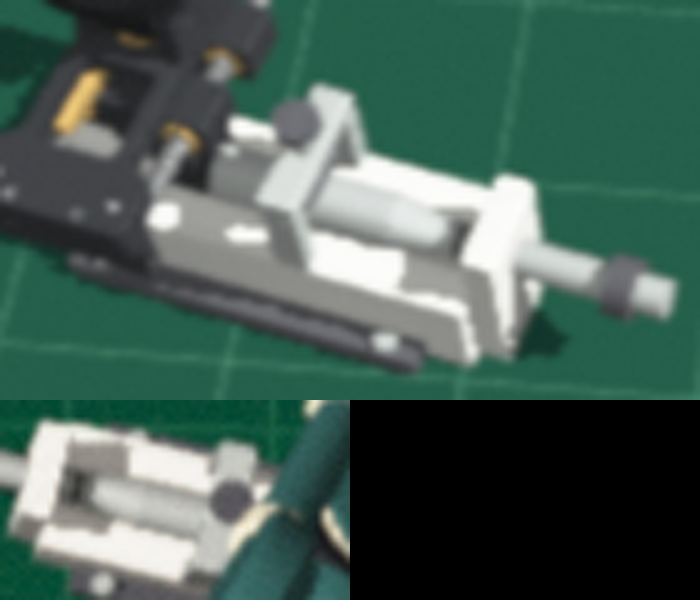

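The scene view shows the nose at (440,230) right at the shaded screw end, past the stirrup, and the shaft level. A small further push, then hold for over half a second.

>>> move_arm(increments=[{"claw": 1, "translation": [0.008, 0.034, 0], "dr": [0, 0, 0]}, {"claw": 1, "translation": [0, 0, 0], "dr": [0, 0, 0]}, {"claw": 1, "translation": [0, 0, 0], "dr": [0, 0, 0]}, {"claw": 1, "translation": [0, 0, 0], "dr": [0, 0, 0]}, {"claw": 1, "translation": [0, 0, 0], "dr": [0, 0, 0]}])

```text
clock: 18.78
tool_pos: [544.2, -315.0, 214.0]
tcp_rot: [0.002, 0.784, 0.621, -0.002]
contact_force: [-4.9, -15.9, 0.7]
finger_gap: 0.3
finger_force: 8.4
```

>>> move_arm(increments=[{"claw": 1, "translation": [0, 0, 0], "dr": [0, 0, 0]}, {"claw": 1, "translation": [0, 0, 0], "dr": [0, 0, 0]}, {"claw": 1, "translation": [0, 0, 0], "dr": [0, 0, 0]}, {"claw": 1, "translation": [0, 0, 0], "dr": [0, 0, 0]}, {"claw": 1, "translation": [0, 0, 0], "dr": [0, 0, 0]}])

```text
clock: 19.2
tool_pos: [544.2, -315.0, 214.0]
tcp_rot: [0.002, 0.784, 0.621, -0.002]
contact_force: [-5.7, -15.9, 0.0]
finger_gap: 0.7
finger_force: 8.4
```

Held for about 0.8 s. Back off along the groove, then up and away.

>>> move_arm(increments=[{"claw": 1, "translation": [-0.02, -0.08, 0], "dr": [0, 0, 0]}, {"claw": 1, "translation": [-0.05, -0.2, 0], "dr": [0, 0, 0]}, {"claw": 1, "translation": [-0.1, -0.4, 0], "dr": [0, 0, 0]}, {"claw": 1, "translation": [-0.2, -0.8, 0], "dr": [0, 0, 0]}, {"claw": 1, "translation": [-0.1, -0.4, 0], "dr": [0, 0, 0]}])

```text
clock: 19.62
tool_pos: [535.1, -350.7, 213.3]
tcp_rot: [-0.0, 0.784, 0.62, 0.0]
contact_force: [0.3, 0.5, 0.2]
finger_gap: 0.2
finger_force: 0.0
```

>>> move_arm(increments=[{"claw": 1, "translation": [-0.2, -0.8, 0.5], "dr": [0, 0, 0]}, {"claw": 1, "translation": [-0.2, -0.8, 1], "dr": [0, 0, 0]}, {"claw": 1, "translation": [-0.2, -0.8, 1], "dr": [0, 0, 0]}, {"claw": 1, "translation": [-0.1, -0.4, 1], "dr": [0, 0, 0]}, {"claw": 1, "translation": [0, 0, 1], "dr": [0, 0, 0]}])

```text
clock: 20.03
tool_pos: [520.5, -408.7, 305.3]
tcp_rot: [0.0, 0.785, 0.619, -0.0]
contact_force: [0.4, 0.3, -0.1]
finger_gap: 0.1
finger_force: 0.0
```

>>> move_arm(increments=[{"claw": 1, "translation": [-0.2, -0.8, 0.5], "dr": [0, 0, 0]}, {"claw": 1, "translation": [-0.2, -0.8, 0], "dr": [0, 0, 0]}, {"claw": 1, "translation": [-0.2, -0.8, 0], "dr": [0, 0, 0]}, {"claw": 1, "translation": [0, 0, 0], "dr": [0, 0, 0]}, {"claw": 1, "translation": [0, 0, 0], "dr": [0, 0, 0]}])

```text
clock: 20.45
tool_pos: [508.3, -455.1, 311.6]
tcp_rot: [-0.002, 0.785, 0.619, -0.0]
contact_force: [-0.5, -0.0, -0.2]
finger_gap: 0.6
finger_force: 0.0
```

```bash
python3 - <<'E'
from h import *
th=np.radians(76.7);u=np.array([np.cos(th),np.sin(th)]);v=np.array([u[1],-u[0]]);o=np.array([550.7,-287.7])
print(r.get_state()["tool_pos"],r.get_state()["contact_force"])
for n in("wrist","top","scene"):
    c=r.camera_info(n);p,d=r.grab_frame(n);X=cloud(d,c).reshape(-1,3)
    l=np.c_[(X[:,:2]-o)@v,(X[:,:2]-o)@u,X[:,2]];l=l[(d.ravel()>0)&(abs(l[:,0])<6)]
    for y in range(-40,100,4):
        w=l[(abs(l[:,1]-y)<2)&(l[:,2]<120)]
        if len(w) and (y<0 or y>50): print(n,y,len(w),np.median(w[:,2]).round(1),w[:,2].max().round(1),end="; ")
    t=l[(l[:,2]>56)&(l[:,2]<66)&(l[:,1]<10)&(l[:,1]>-60)];print(n,"tail",np.percentile(t[:,1],[0,1]) if len(t) else None)
    if n!="wrist":
        b=(225,370) if n=="top" else (205,160); q=p[b[0]:b[0]+50,b[1]:b[1]+140]
        cv2.imwrite(f"pics/fin_{n}.png",cv2.resize(q,(784,280),interpolation=2)[:,:,::-1])
cv2.imwrite("pics/fin.png",np.vstack([cv2.imread("pics/fin_top.png"),cv2.imread("pics/fin_scene.png")]))
E
```

```text
[ 508.2755895  -455.1024017   311.61227375] [-0.47590992 -0.04082858 -0.19824635]
wrist -40 129 37.2 41.3; wrist -36 133 37.2 41.2; wrist -32 133 37.3 41.5; wrist -28 132 37.2 41.3; wrist -24 134 36.9 41.2; wrist -20 239 41.1 51.4; wrist tail None
top -40 8 38.5 41.7; top -36 11 36.8 45.7; top -32 9 39.0 43.3; top -28 9 38.5 44.3; top -24 3 38.7 39.5; top -20 10 60.8 66.6; top -16 9 60.1 66.9; top -12 8 63.1 66.2; top -8 8 62.8 69.8; top -4 11 62.4 66.6; top 52 7 63.8 65.1; top 56 9 63.9 67.5; top 60 10 62.7 67.0; top 64 10 63.1 65.5; top 68 10 60.6 63.6; top 72 9 58.3 63.3; top 76 9 58.8 60.6; top 80 8 58.2 65.0; top 84 10 59.0 61.5; top 88 10 58.0 61.9; top 92 9 58.8 64.2; top 96 9 56.9 61.5; top tail [-20.68283664 -20.33610311]
scene -40 11 36.9 42.9; scene -36 9 36.0 41.7; scene -32 6 37.4 40.8; scene -28 1 37.7 37.7; scene -20 5 62.0 62.7; scene -16 9 61.4 64.4; scene -12 9 61.5 64.9; scene -8 8 62.7 65.6; scene -4 11 61.2 64.2; scene 52 12 62.5 65.3; scene 56 7 62.9 66.0; scene 60 11 61.9 65.0; scene 64 11 61.1 62.4; scene 68 10 59.4 62.1; scene 72 14 58.7 62.6; scene 76 11 58.9 61.5; scene 80 13 55.9 61.3; scene 84 11 58.1 59.0; scene 88 10 57.3 60.8; scene 92 9 59.0 59.5; scene 96 2 60.2 61.1; scene tail [-20.70478825 -19.88452849]
```

View pics/fin.png

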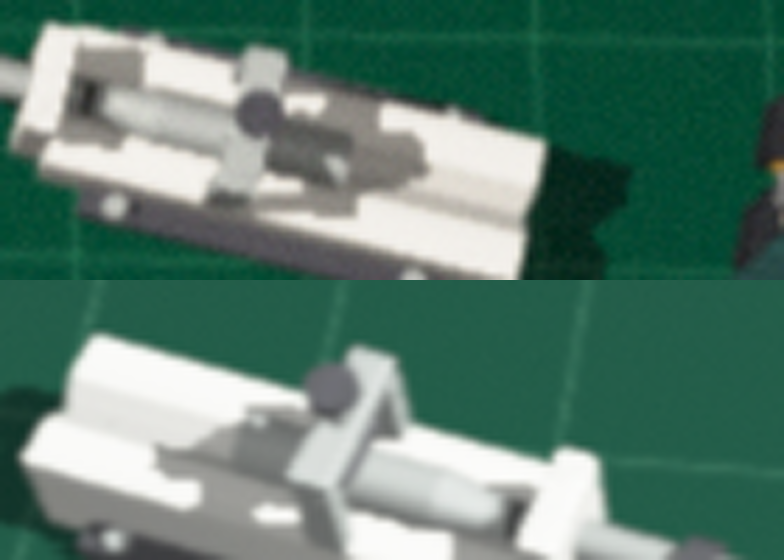

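The final view shows the shaft lying level in the groove under the stirrup. Its nose meets the screw end at y ≈ 79.5 with no gap in depth, its tail is at -20.5, and the robot is clear. Handing in.

```bash
python3 -c "
from cell import r
print(r.close_job())"
```

```text
the job is handed in; nothing more can be done
None
```

The shaft is lying in the V-groove under the clamp, nose against the stop screw with no visible gap; I held it there about 0.8 s at an estimated 10 N on the stop, backed the robot clear, and handed the job in at about 20 s (no verdict was returned).

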